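Block the loader and put the forming cores back in their own stations

TASK

The three egg-carton forming cores stand in one another's stations. First push the safety block fully home into the gap of the loader slide, from above and upright, and leave it there while you work; only then lift the cores and set each one upright and centred in the station whose raised mark has its shape (round, square, narrow bar for the ridge core). The unmarked spare station is free for parking a core on the way; do not knock any core over.

Things in the scene. Friction and masses are not known exactly. Their poses are not given: they have to be found in the camera images.
- core_round: Egg-cup forming core, round: upright cylinder 44 mm across and 42 mm high with a domed top, 59 mm high overall. Bare aluminium. Origin: centre of the underside, z up. Weighs about 0.2 kg. It starts upright in a station that is not its own.
- core_square: Egg-cup forming core, square: block 40 x 40 mm (sides along x and y), straight to 42 mm height, with a smaller stepped top (30 then 18 mm square), 58 mm high overall. Bare aluminium. Origin: centre of the underside, z up. Weighs about 0.2 kg. It starts upright in a station that is not its own.
- core_ridge: Ridge forming core, long and narrow: 48 mm along its x, 26 mm thick along its y, straight to 44 mm height, with a half-round top, 57 mm high overall. Bare aluminium. Origin: centre of the underside, z up. Weighs about 0.2 kg. It starts upright in a station that is not its own.
- safety_block: Safety block, a loose upright flat steel block: 50 mm along its x, 20 mm thick along its y, 70 mm high, dark band near the top. Origin: centre of the underside, z up. About 0.35 kg. Stands on the table at the start.
- loader_gap: Fixed loader-slide gap: base plate 84 x 100 mm, 8 mm thick, with two steel jaws 60 mm long (x), reaching 42 mm to either side in y, tops 45 mm above the table. The gap between them runs along x, 24 mm wide (2 mm play either side of the block); its upper 12 mm flares to 40 mm. Origin: middle of the gap, table height; gap floor 8 mm above it. The block home, its x along the gap, stands 33 mm proud.
- station_round: Fixed square steel frame 80 x 80 mm, sides along x and y: floor 6 mm above the table, rim around it 68 x 68 mm inside, rim top 11 mm above the table. Origin: centre of the frame, at table height. A tab on its -x side (towards the robot) carries, 57 mm from the origin, a raised light metal mark: a disc 24 mm across: the place of the round core.
- station_square: Fixed square steel frame 80 x 80 mm, sides along x and y: floor 6 mm above the table, rim around it 68 x 68 mm inside, rim top 11 mm above the table. Origin: centre of the frame, at table height. A tab on its -x side (towards the robot) carries, 57 mm from the origin, a raised light metal mark: a 23 mm square: the place of the square core.
- station_bar: Fixed square steel frame 80 x 80 mm, sides along x and y: floor 6 mm above the table, rim around it 68 x 68 mm inside, rim top 11 mm above the table. Origin: centre of the frame, at table height. A tab on its -x side (towards the robot) carries, 57 mm from the origin, a raised light metal mark: a narrow bar 10 x 34 mm: the place of the long narrow ridge core.
- spare_station: Fixed square steel frame 80 x 80 mm, sides along x and y: floor 6 mm above the table, rim around it 68 x 68 mm inside, rim top 11 mm above the table. Origin: centre of the frame, at table height. It has no tab and no mark, and is empty at the start: free for parking a core.

How it is judged:
By the outcome, as a careful person would: the job done as asked, in the order asked, and still so for the second after the job is handed in, with the robot touching nothing.
It also fails if it takes over 134 s, if anything falls off the work surface, if the arm or the gripper's body presses on something with over 40 N, if the wrist force passes 120 N, or if a joint passes its speed limit or range.

ROBOT

A 7-joint arm with a two-finger parallel gripper is mounted at the origin on the work surface. World frame = base frame: x ahead of the robot, y to its left, z up, the work surface at z = 0. Lengths are in mm, angles in degrees, forces in N, time in s.
With the tool pointing down it reaches from about 350 to 900 mm from the base axis. Payload 19.9 kg.
Tool frame: the origin (TCP) lies where the fingers leave the gripper's body, on its centre line; the fingertips stand 73 mm ahead of it and the grasp point (between the pads) lies 54 mm ahead of it; z points along the fingers, y is the line along which they close (so a half turn about z gives the same grasp; the last joint's range is limited). The gripper opens to 85 mm and grips with 20 to 120 N. Pads are 22 mm wide; open, the fingers measure 114 mm over their backs; the gripper's body (76 mm by 85 mm) begins 54 mm behind the grasp point. The pads swing forward as they close: fully open they stand 13 mm farther back than shut.
Start: joints at [-2.378, 23.915, -0.59, 92.452, 0.269, 63.638, -3.037], TCP at [624.987, 0.006, 303.86] pointing down, gripper open.
Joint ranges: [-161.28, 161.28], [-22.2, 115.67], [-73.04, 71.86], [3.21, 147.25], [-68.34, 248.33], [10.77, 114.83], [-161.83, 161.83]. Speed limits (degrees/s): [108.29, 108.29, 136.94, 136.94, 172.46, 172.46, 172.46].

INTERFACE

Orientations are given as a 3x3 rotation matrix whose columns are the frame's x, y, z axes.
In Python, from bench import robot gives the robot as it stands. The module is installed in compiled form; this text tells all that it offers.
- The arm moves only by the shell command python3 -m crank 'ROWS' [FORCE]. ROWS is JSON, a list that holds one entry, the list of rows, each a list of 7 numbers: the turn, a rotation vector about the tool's x, y, z in rad, then the shift along the tool's x, y, z in m, then the gripper's target within -1 to 1 (shut at 1, half-way at 0, fully open at -1). A call has 1 to 10 rows; each row shifts and turns the commanded pose from where the row before left it, along the tool's axes as they then stand; what a row does not reach is not made up. A row lasts 1/8 s, in which the tool goes at most 62.5 mm and 10.7 degrees, less where a joint would pass 70% of its speed; a pose out of reach is approached as far as the arm can. A call is refused whole if a number of a shift passes 0.0625 or a number of a turn 0.188, either way. A call with a gripper value outside its range is refused whole. The fingers move at their own pace and stop on an object; FORCE is the grip in N (left out, the last holds). Time passes only in rows, so rows that do not move let the fingers close. It gives the time, the measured TCP pose, the force, the opening and the grip force at its end, in the units of the state.
- robot.observe(): the state, without advancing time (a new reading comes with each control period).
- robot.capture(name): name is "scene" or "side" or "wrist"; returns the picture (384x512x3 uint8, red, green, blue); there is no depth.
- robot.camera_params(name): a dict with "K" (3x3 intrinsics, pixels), "R" (3x3) and "t" (3): a world point X has camera coordinates R X + t. Camera axes: x right, y down, z forward; pixel columns grow to the right and rows downward; lengths in mm; the calibration is good to about 2 mm. The wrist camera is an equidistant fisheye: a pixel r from the principal point sees the ray r / f radians off the axis. A picture is of the moment at which its call begins: read the wrist's pose just before it. camera_params takes no time and is no camera call; for the wrist camera it gives the pose at the moment of the call.
- robot.job_done(): hands the job in; it is judged then, once.
Trained networks look in the newest picture that a camera, given by its name, has taken for a name from the list of things; names that differ only in an ending like _2 or _b are one class to them, and where a whole thing is asked for, a point or a joint stands for the part that bears it (a point fixed in the world has none). Each returns a list of dicts, best first, with "confidence" (0 to 1); they miss things now and then, are a little off and sometimes report something else, mostly with a low value. They report only what shows in the picture. A call takes as long as a camera call.
- robot.recognise(camera, thing): "box" ([left, top, right, bottom] in pixels, round what is visible of it).
The state is a dict: "t": time; "joints": joint angles; "joint_vel": joint speeds; "joint_efforts": joint torques, N m; "eef_pos": TCP position; "eef_rot": TCP orientation; "contact_force": force on the tool from outside, world axes, zero at the start; "torque": the same for the moment, N m; "gripper_width": opening from 0.0 (shut) to 1.0 (fully open); "gripper_force": force on a finger pad.
Only numpy, scipy, OpenCV 4.12 (cv2) and the standard library are available. Lean on these libraries where they do the work, as an engineer would, in place of code of your own. Each camera call takes 0.05 s, during which the arm holds its last target. There are 200 camera calls.

## Working session

There is one attempt and no reset: what is moved stays moved. The work goes in short steps, Python scripts to look and compute and a shell command to move; the robot and the scene stay as the last step left them, time stands still between calls to the robot, and variables do not carry over. Pictures are saved under pics/ and viewed, at most 14 in all, crops included, and the job is handed in when it is done.

```bash
mkdir -p pics; cat > h.py <<'E'
import numpy as np, cv2
from bench import robot
def cap(n,f):
    im=robot.capture(n); cv2.imwrite('pics/'+f,im[:,:,::-1]); return im
def ray(cam,u,v,P=None):
    P=P or robot.camera_params(cam); K=np.array(P['K']);R=np.array(P['R']);t=np.array(P['t'])
    x=(u-K[0,2])/K[0,0]; y=(v-K[1,2])/K[1,1]
    if cam=='wrist':
        r=np.hypot(x,y); s=np.sin(r)/r if r>1e-9 else 1; d=np.array([x*s,y*s,np.cos(r)])
    else: d=np.array([x,y,1.])
    return -R.T@t, R.T@d
def at_z(cam,u,v,z,P=None):
    c,d=ray(cam,u,v,P); return c+d*(z-c[2])/d[2]
def proj(cam,X,P=None):
    P=P or robot.camera_params(cam); K=np.array(P['K']);p=np.array(P['R'])@np.array(X,float)+np.array(P['t'])
    if cam=='wrist':
        r=np.hypot(p[0],p[1]); th=np.arctan2(r,p[2]); q=p[:2]/max(r,1e-9)*th
    else: q=p[:2]/p[2]
    return np.array([K[0,0]*q[0]+K[0,2],K[1,1]*q[1]+K[1,2]])
E
python3 - <<'E'
from h import *
N=['core_round','core_square','core_ridge','safety_block','loader_gap','station_round','station_square','station_bar','spare_station']
for c in ['scene','wrist','side']:
    cap(c,c+'0.png'); P=robot.camera_params(c); print(c,np.round(-np.array(P['R']).T@P['t']),np.round(P['R'],2).tolist(),np.round(P['K'],1).tolist())
    for n in N:
        print(n,[(np.round(d['box']).tolist(),round(d['confidence'],2)) for d in robot.recognise(c,n)[:3]])
print(robot.observe())
E
```

```text
scene [1164.  368.  599.] [[-0.51, 0.86, 0.02], [0.52, 0.32, -0.79], [-0.68, -0.39, -0.61]] [[428.7, 0.0, 248.1], [0.0, 428.7, 188.8], [0.0, 0.0, 1.0]]
core_round []
core_square [([131.0, 160.0, 149.0, 188.0], 0.7)]
core_ridge [([310.0, 232.0, 341.0, 271.0], 0.79)]
safety_block [([206.0, 190.0, 225.0, 232.0], 0.91)]
loader_gap [([159.0, 130.0, 198.0, 158.0], 0.74), ([344.0, 188.0, 394.0, 232.0], 0.66)]
station_round [([293.0, 240.0, 355.0, 287.0], 0.77)]
station_square [([156.0, 132.0, 198.0, 159.0], 0.76)]
station_bar [([115.0, 166.0, 164.0, 201.0], 0.96)]
spare_station []
wrist [626.  75. 375.] [[1.0, -0.0, -0.0], [-0.0, -0.96, 0.3], [-0.0, -0.3, -0.96]] [[297.3, 0.0, 258.0], [0.0, 297.3, 186.3], [0.0, 0.0, 1.0]]
core_round []
core_square [([236.0, 289.0, 272.0, 326.0], 0.91)]
core_ridge []
safety_block [([242.0, 154.0, 292.0, 196.0], 0.92)]
loader_gap [([93.0, 0.0, 156.0, 23.0], 0.6)]
station_round [([214.0, 0.0, 287.0, 22.0], 0.81)]
station_square [([164.0, 295.0, 178.0, 320.0], 0.47), ([241.0, 156.0, 294.0, 196.0], 0.38)]
station_bar [([205.0, 275.0, 284.0, 322.0], 0.84)]
spare_
[... 954 characters left out ...]
y([ 0.01533012,  0.07481171,  0.00997703, -0.15233053,  0.01502879,
       -0.1581661 , -0.0011655 ]), 'joint_efforts': array([-4.12385100e-05, -8.64207315e+01,  6.78150784e-01, -4.35205793e+01,
        1.91682653e-02,  1.99119138e-03,  5.50947755e-05]), 'eef_pos': array([ 6.24991288e+02, -1.29295679e-02,  3.03849705e+02]), 'eef_rot': array([[ 4.45655855e-05,  9.99999995e-01, -8.45332400e-05],
       [ 9.99999998e-01, -4.45695077e-05, -4.63962611e-05],
       [-4.64000285e-05, -8.45311721e-05, -9.99999995e-01]]), 'contact_force': array([ 0.3622226 ,  0.89385636, -0.42625868]), 'torque': array([-0.03463176,  0.06351037, -0.03978244]), 'gripper_force': 0.0, 'gripper_width': 1.0009372298603454}
```

```bash
cd pics; python3 -c "
import cv2
for n in ['scene','wrist']: cv2.imwrite(n+'0b.png',cv2.resize(cv2.imread(n+'0.png'),(800,600)))"
```

```text
(no output)
```

View pics/scene0b.png

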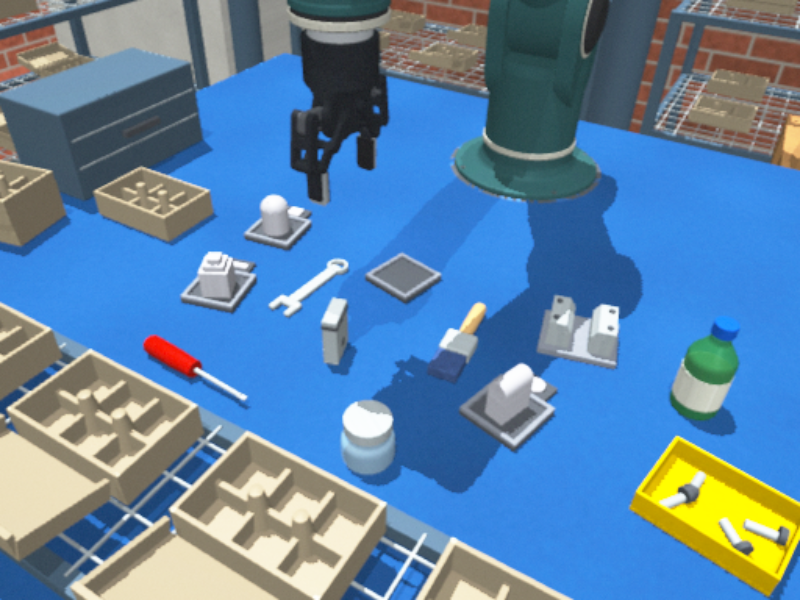

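View pics/wrist0b.png

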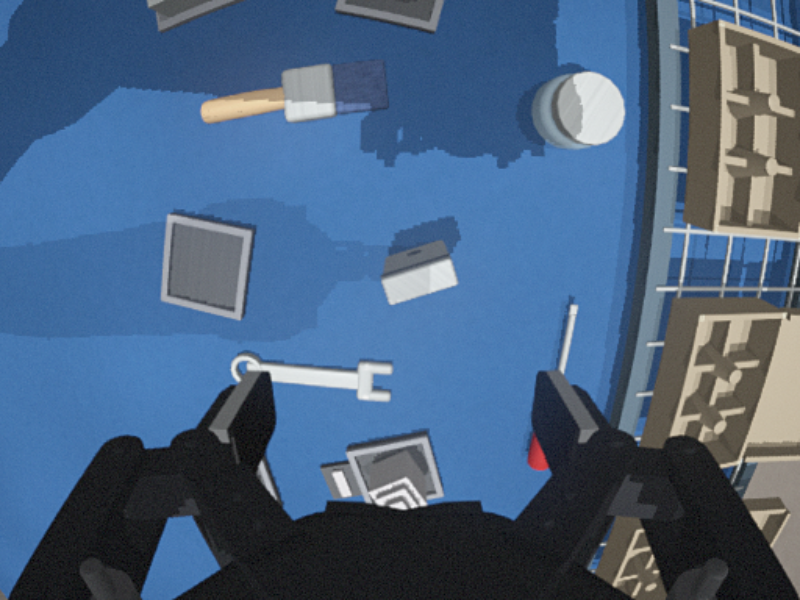

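The scene picture shows the round core in the square-marked station (275,215), the square core in the bar-marked one (215,275) and the ridge core in the round-marked one (510,395). The spare station is at (403,276), the loader gap at (580,330) and the block at (335,330). Next I'll look from above at both sides.

```bash
cat > look.py <<'E'
import sys
from h import *
tag=sys.argv[1]; P=robot.camera_params('wrist'); im=cap('wrist',tag+'.png')
import pickle; pickle.dump(P,open(tag+'.pkl','wb'))
cv2.imwrite('pics/'+tag+'b.png',cv2.resize(im[:,:,::-1],(800,600),interpolation=cv2.INTER_CUBIC))
o=robot.observe(); print(np.round(o['eef_pos'],1),o['t'])
E
python3 -m crank '[[[0,0,0,-0.05,-0.02,-0.03,-1],[0,0,0,-0.05,-0.02,-0.03,-1],[0,0,0,-0.03,-0.02,-0.03,-1],[0,0,0,0,0,0,-1],[0,0,0,0,0,0,-1]]]' ; python3 look.py wR
python3 -m crank '[[[0,0,0,0.06,0,0,-1],[0,0,0,0.06,0,0,-1],[0,0,0,0.06,0,0,-1],[0,0,0,0.06,0,0,-1],[0,0,0,0.06,0,0,-1],[0,0,0,0,0,0,-1],[0,0,0,0,0,0,-1]]]' ; python3 look.py wL
```

```text
t: 2.12
eef_pos: [565.1, -129.2, 393.5]
eef_rot: [[-0.001, 1.0, -0.0], [1.0, 0.001, 0.0], [0.0, -0.0, -1.0]]
contact_force: [-0.8, -0.9, 0.9]
gripper_width: 0.999
gripper_force: 0.0
[ 565.2 -128.9  393. ] 2.175
t: 3.05
eef_pos: [564.8, 170.6, 392.9]
eef_rot: [[-0.001, 1.0, -0.002], [1.0, 0.001, -0.001], [-0.001, -0.002, -1.0]]
contact_force: [0.9, -1.5, -0.7]
gripper_width: 0.996
gripper_force: 0.0
[565.  169.7 393.1] 3.1
```

View pics/wRb.png

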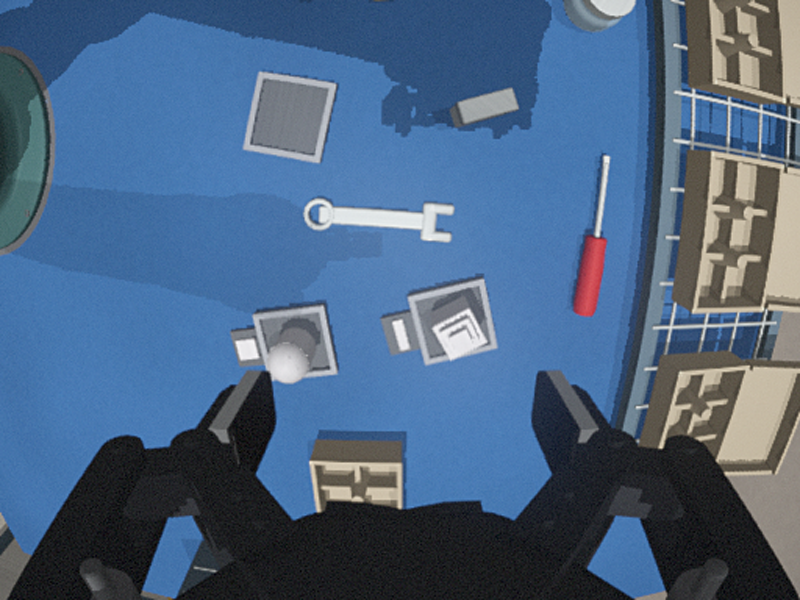

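View pics/wLb.png

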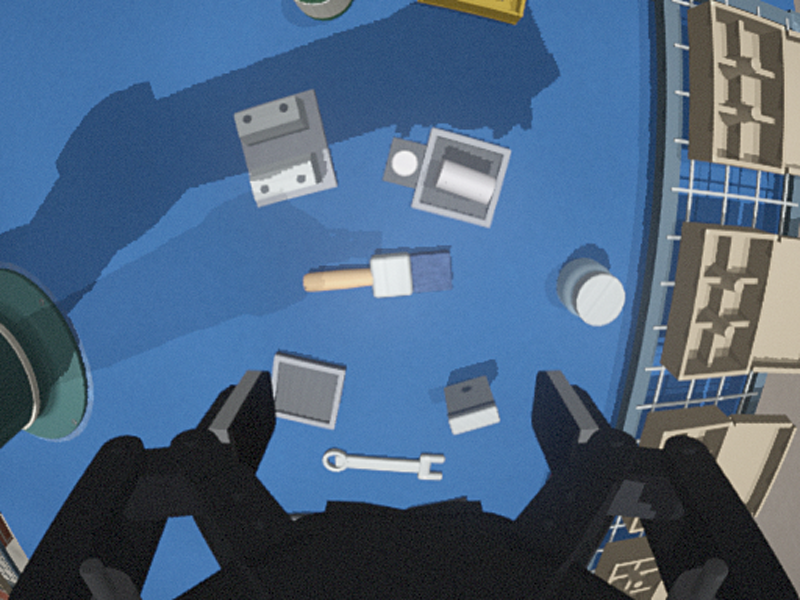

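wR shows the spare station at (290,117), the square-marked station at (296,342) with the round core, and the bar-marked station at (452,320) with the square core. wL shows the loader gap at (285,148) and the round-marked station at (460,178) with the ridge core; the block's top is at (485,105) in wR. Now I'll fit poses from these corners.

```bash
cat > fit.py <<'E'
from h import *
import pickle
def fit(tag,pts,z,L,W,s=.64):
    P=pickle.load(open(tag+'.pkl','rb'))
    X=np.array([at_z('wrist',u*s+(s-1)/2,v*s+(s-1)/2,z,P) for u,v in pts])[:,:2]
    c=X.mean(0); e=lambda a,b:np.linalg.norm(X[a]-X[b])
    v=(X[1]-X[0])+(X[2]-X[3])
    print(np.round(c,1),'yaw',round(np.degrees(np.arctan2(v[1],v[0])),1),'sides',np.round([e(0,1),e(3,2),e(0,3),e(1,2)],1),'exp',L,W)
def pt(tag,u,v,z,s=.64):
    P=pickle.load(open(tag+'.pkl','rb')); return np.round(at_z('wrist',u*s+(s-1)/2,v*s+(s-1)/2,z,P),1)
E
python3 - <<'E'
from fit import *
print('bar');fit('wR',[(408,295),(484,277),(497,348),(425,364)],11,80,80)
print('sq');fit('wR',[(253,311),(326,302),(339,375),(266,382)],11,80,80); 
print('spare');fit('wR',[(259,72),(338,83),(320,162),(243,151)],11,80,80)
print('block');fit('wR',[(450,106),(513,88),(519,107),(459,126)],70,50,20)
print('loader');fit('wL',[(233,113),(314,90),(338,187),(258,207)],8,84,100)
print('round');fit('wL',[(433,128),(511,149),(490,226),(412,207)],11,80,80)
print('sqcore',pt('wR',461,331,58),'roundcore',pt('wR',290,360,45),'ridge',pt('wL',446,171,55),pt('wL',492,187,55))
for t,u,v in [('wR',246,349),('wR',401,335),('wL',405,163)]:print('mark',pt(t,u,v,8))
for t in ['wR','wL']:
    im=cv2.imread(f'pics/{t}.png')
    a,b=((120,165),(340,250)) if t=='wR' else ((140,50),(340,150))
    if t=='wL': c=im[50:150,140:340]
    else: c=im[165:250,140:340]
    cv2.imwrite(f'pics/{t}c.png',cv2.resize(c,None,fx=4,fy=4,interpolation=cv2.INTER_CUBIC))
a=cv2.imread('pics/wRc.png');b=cv2.imread('pics/wLc.png');k=np.vstack([a,b]);k=cv2.resize(k,None,fx=.8,fy=.8);cv2.imwrite('pics/cc.png',k);print(k.shape)
E
```

```text
bar
[ 618.6 -228.5] yaw 13.6 sides [80.  80.  80.7 81.8] exp 80 80
sq
[ 448.2 -254.3] yaw 7.5 sides [81.9 86.3 86.1 85.5] exp 80 80
spare
[454.  -16.1] yaw -11.3 sides [81.2 80.5 81.4 79.7] exp 80 80
block
[634.7 -14. ] yaw 19.4 sides [56.7 54.8 18.6 17.2] exp 50 20
loader
[447.4 251.2] yaw 11.8 sides [ 86.1  85.3 100.7  99.9] exp 84 100
round
[621.8 220.8] yaw -13.2 sides [78.8 79.8 80.  79.6] exp 80 80
sqcore [ 620.3 -219.5   58. ] roundcore [ 450.  -257.5   45. ] ridge [602.1 228.7  55. ] [643.3 215.4  55. ]
mark [ 389.2 -263.3    8. ]
mark [ 563.1 -244.2    8. ]
mark [566.4 234.2   8. ]
(592, 640, 3)
```

View pics/cc.png

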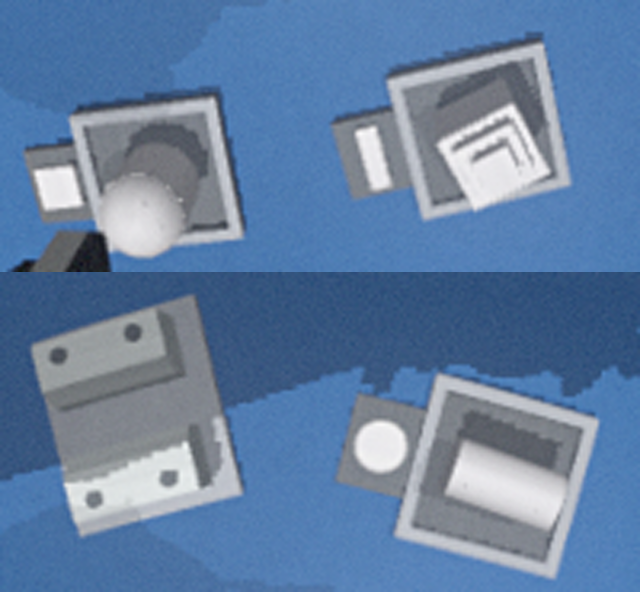

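```bash
cat > plan.py <<'E'
import sys
from h import *
x,y,z,yaw=map(float,sys.argv[1:5]); o=robot.observe(); R=np.array(o['eef_rot']); p=np.array(o['eef_pos'])
cur=np.degrees(np.arctan2(R[1,1],R[0,1])); d=(yaw-cur+180)%360-180
a=np.radians(yaw); T=np.array([[-np.sin(a),np.cos(a),0],[np.cos(a),np.sin(a),0],[0,0,-1]]).T
T[:,0]=np.cross(T[:,1],T[:,2])
s=T.T@(np.array([x,y,z])-p)/1000
print('cur',np.round(p,1),'yaw',round(cur,1),'tilt',np.round(R[:,2],3),'turn rad z',round(-np.radians(d),3),'shift after turn',np.round(s,4),'rows>=',round(np.linalg.norm(s)/.05,1),'t',o['t'])
E
python3 - <<'E'
from fit import *
f=lambda l,y0:[(140+u/3.2,y0+v/3.2) for u,v in l]
print('sqcore');fit('wR',f([(440,145),(517,103),(550,175),(474,210)],165),48,40,40,1)
print('ridge');fit('wL',f([(460,438-272),(570,478-272),(556,530-272),(447,497-272)],50),50,48,26,1)
E
python3 plan.py 635 -14 240 -71
```

```text
sqcore
[ 621.8 -228.5] yaw 28.5 sides [41.3 40.6 38.4 41.1] exp 40 40
ridge
[622.  218.3] yaw -17.2 sides [51.3 50.3 26.4 23.9] exp 48 26
cur [565.  169.7 393.1] yaw -0.0 tilt [-0.001 -0.001 -1.   ] turn rad z 1.239 shift after turn [0.0064 0.1965 0.1531] rows>= 5.0 t 3.1
```

```bash
python3 -m crank '[[[0,0,0.177,0,0,0,-1],[0,0,0.177,0,0,0,-1],[0,0,0.177,0,0,0,-1],[0,0,0.177,0,0,0,-1],[0,0,0.177,0,0,0,-1],[0,0,0.177,0,0,0,-1],[0,0,0.177,0,0,0,-1],[0,0,0,0,0,0,-1]]]'>/dev/null; python3 -m crank '[[[0,0,0,0.001,0.033,0.025,-1],[0,0,0,0.001,0.033,0.025,-1],[0,0,0,0.001,0.033,0.025,-1],[0,0,0,0.001,0.033,0.026,-1],[0,0,0,0.001,0.033,0.026,-1],[0,0,0,0.001,0.032,0.026,-1],[0,0,0,0,0,0,-1],[0,0,0,0,0,0,-1]]]'; python3 look.py b1
```

```text
t: 5.1
eef_pos: [634.8, -14.1, 241.1]
eef_rot: [[0.945, 0.328, -0.0], [0.328, -0.945, 0.0], [0.0, -0.0, -1.0]]
contact_force: [0.4, 1.4, 0.5]
gripper_width: 1.0
gripper_force: 0.0
[634.9 -13.6 241.5] 5.15
```

View pics/b1b.png

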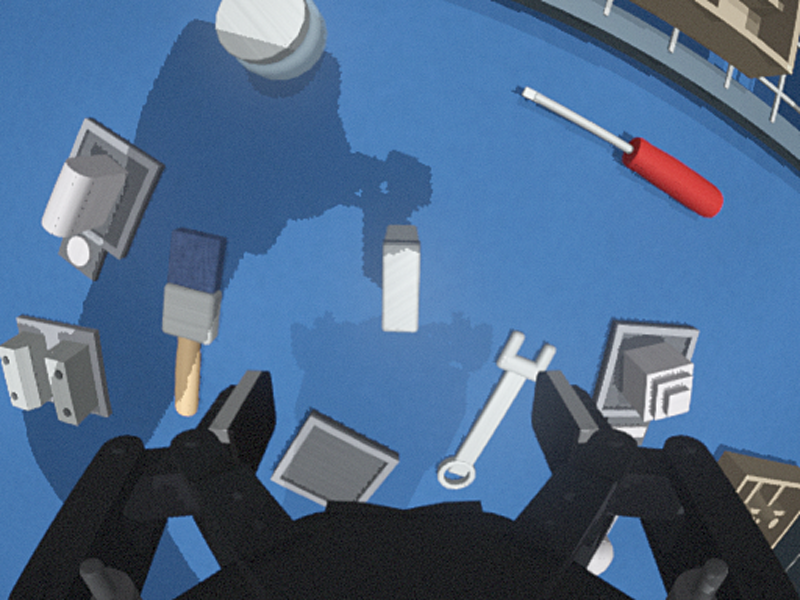

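The block's top face spans (384,242)–(419,331), nicely aligned with the gripper.

```bash
python3 - <<'E'
from fit import *
fit('b1',[(419,331),(419,242),(385,242),(383,331)],70,50,20)
E
python3 plan.py 635 -14 117 -71
```

```text
[637.8 -12.9] yaw 18.4 sides [50.7 50.8 20.2 18. ] exp 50 20
cur [634.9 -13.6 241.5] yaw -70.8 tilt [ 0.001  0.    -1.   ] turn rad z 0.003 shift after turn [-0.      0.0004  0.1245] rows>= 2.5 t 5.15
```

```bash
python3 -m crank '[[[0,0,0,0.0025,0,0.04,-1],[0,0,0,0,0,0.04,-1],[0,0,0,0,0,0.03,-1],[0,0,0,0,0,0.0145,-1],[0,0,0,0,0,0,-1],[0,0,0,0,0,0,1],[0,0,0,0,0,0,1],[0,0,0,0,0,0,1],[0,0,0,0,0,0,1],[0,0,0,0,0,0,1]]]' 60;python3 -m crank '[[[0,0,0,0,0,0,1],[0,0,0,0,0,0,1],[0,0,0,0,0,0,1]]]'; python3 plan.py 447.4 251.2 205 -78.2
```

```text
t: 6.4
eef_pos: [637.4, -13.5, 116.8]
eef_rot: [[0.945, 0.326, 0.0], [0.326, -0.945, -0.0], [0.0, 0.0, -1.0]]
contact_force: [-0.4, -0.2, 7.0]
gripper_width: 0.22
gripper_force: 59.4
t: 6.78
eef_pos: [637.4, -13.5, 116.8]
eef_rot: [[0.945, 0.326, 0.0], [0.326, -0.945, -0.0], [0.0, 0.0, -1.0]]
contact_force: [-1.1, 0.5, 6.0]
gripper_width: 0.224
gripper_force: 59.4
cur [637.4 -13.5 116.8] yaw -71.0 tilt [ 0. -0. -1.] turn rad z 0.126 shift after turn [-0.1319 -0.298  -0.0882] rows>= 6.8 t 6.775
```

```bash
python3 -m crank '[[[0,0,0,0,0,-0.04,1],[0,0,0,0,0,-0.04,1],[0,0,0.126,0,0,-0.04,1],[0,0,0,-0.028,-0.04,0,1],[0,0,0,-0.028,-0.04,0,1],[0,0,0,-0.028,-0.04,0,1],[0,0,0,-0.028,-0.04,0,1],[0,0,0,-0.028,-0.04,0,1],[0,0,0,-0.028,-0.04,0,1]]]' ; python3 -m crank '[[[0,0,0,-0.02,0,0,1],[0,0,0,0,0,0,1],[0,0,0,0,0,0,1]]]';  python3 look.py l1
```

```text
t: 7.9
eef_pos: [422.2, 187.9, 236.2]
eef_rot: [[0.979, 0.204, -0.0], [0.204, -0.979, -0.0], [-0.0, 0.0, -1.0]]
contact_force: [0.2, 0.7, -3.3]
gripper_width: 0.223
gripper_force: 59.9
t: 8.28
eef_pos: [404.5, 182.9, 236.4]
eef_rot: [[0.979, 0.204, 0.0], [0.204, -0.979, -0.0], [0.0, 0.0, -1.0]]
contact_force: [-0.2, 0.7, -3.7]
gripper_width: 0.223
gripper_force: 60.1
[404.7 182.8 236.3] 8.325
```

View pics/l1b.png

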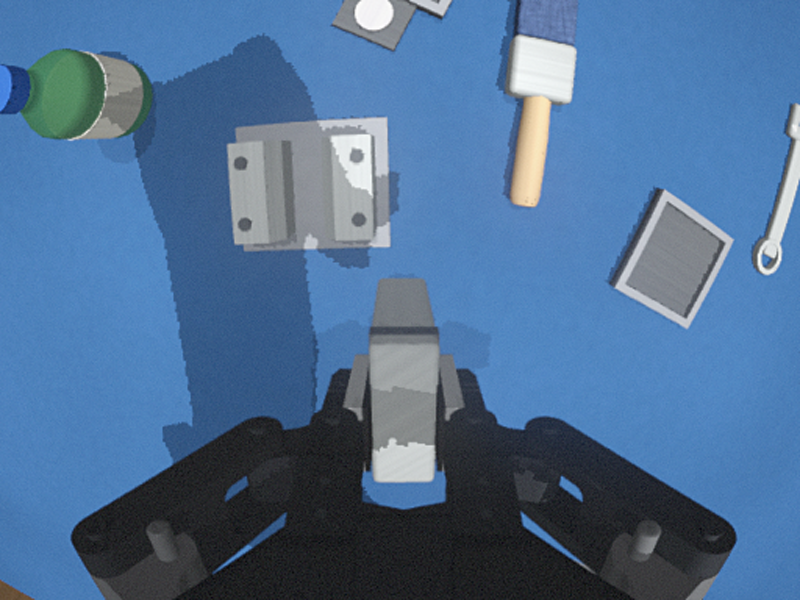

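The loader gap is at (312,190), parallel to the held block (block top at (405,410)).

```bash
python3 - <<'E'
from fit import *
fit('l1',[(373,240),(372,135),(228,144),(236,244)],45,60,84)
fit('l1',[(333,240),(331,135),(262,141),(269,242)],45,60,40)
fit('l1',[(390,248),(387,118),(236,128),(246,250)],8,84,100)
print('block vs tool');fit('l1',[(436,482),(440,342),(370,342),(375,482)],189.4,50,20)
E
```

```text
[446.8 251.4] yaw 12.4 sides [60.  60.  83.1 84.6] exp 60 84
[447.  252.4] yaw 12.3 sides [60.4 59.5 38.7 40.4] exp 60 40
[446.7 251.3] yaw 13.2 sides [ 84.8  83.2  98.8 100. ] exp 84 100
block vs tool
[404.7 181.5] yaw 12.0 sides [50.5 50.5 19.9 19.4] exp 50 20
```

```bash
python3 plan.py 447 252 236 -77.5
```

```text
cur [404.7 182.8 236.3] yaw -78.3 tilt [ 0. -0. -1.] turn rad z -0.013 shift after turn [ 0.0563 -0.0584  0.0003] rows>= 1.6 t 8.325
```

```bash
python3 -m crank '[[[0,0,-0.013,0,0,0,1],[0,0,0,0.0281,-0.0292,0,1],[0,0,0,0.0281,-0.0292,0,1],[0,0,0,0,0,0.03,1],[0,0,0,0,0,0.03,1],[0,0,0,0,0,0.01,1],[0,0,0,0,0,0,1],[0,0,0,0,0,0,1]]]'; python3 -m crank '[[[0,0,0,0,0,0.006,1],[0,0,0,0,0,0.006,1],[0,0,0,0,0,0.004,1],[0,0,0,0,0,0.003,1],[0,0,0,0,0,0,1]]]'; python3 plan.py 447 252 125 -77.5
```

```text
t: 9.32
eef_pos: [446.8, 252.4, 167.4]
eef_rot: [[0.976, 0.217, 0.001], [0.217, -0.976, 0.001], [0.001, -0.001, -1.0]]
contact_force: [0.2, 0.1, -3.6]
gripper_width: 0.219
gripper_force: 60.1
t: 9.95
eef_pos: [446.2, 252.2, 147.1]
eef_rot: [[0.976, 0.217, -0.0], [0.217, -0.976, -0.0], [-0.0, 0.0, -1.0]]
contact_force: [0.1, 0.4, -4.1]
gripper_width: 0.224
gripper_force: 60.2
cur [446.2 252.2 147.1] yaw -77.5 tilt [-0. -0. -1.] turn rad z 0.001 shift after turn [0.0007 0.0004 0.0221] rows>= 0.4 t 9.95
```

No contact, and the block's bottom is already past the flare. Continue down.

```bash
python3 -m crank '[[[0,0,0,0.0007,0,0.005,1],[0,0,0,0,0,0.005,1],[0,0,0,0,0,0.004,1],[0,0,0,0,0,0.003,1],[0,0,0,0,0,0.002,1],[0,0,0,0,0,0.001,1],[0,0,0,0,0,0,1]]]'; python3 -m crank '[[[0,0,0,0,0,0.001,1],[0,0,0,0,0,0.001,1],[0,0,0,0,0,0.0005,1],[0,0,0,0,0,0,1]]]'
```

```text
t: 10.82
eef_pos: [447.0, 252.4, 127.4]
eef_rot: [[0.976, 0.217, -0.0], [0.217, -0.976, -0.0], [-0.0, -0.0, -1.0]]
contact_force: [0.0, -0.2, -3.0]
gripper_width: 0.219
gripper_force: 60.2
t: 11.32
eef_pos: [447.0, 252.4, 124.9]
eef_rot: [[0.976, 0.217, -0.0], [0.217, -0.976, -0.0], [-0.0, 0.0, -1.0]]
contact_force: [0.2, 0.3, -4.3]
gripper_width: 0.218
gripper_force: 60.2
```

```bash
python3 -m crank '[[[0,0,0,0,0,0.0005,1],[0,0,0,0,0,0.0005,1],[0,0,0,0,0,0,1]]]'|grep -E 'eef_pos|contact'; python3 -m crank '[[[0,0,0,0,0,0.0005,1],[0,0,0,0,0,0.0005,1],[0,0,0,0,0,0,1]]]'|grep -E 'eef_pos|contact'
```

```text
eef_pos: [447.0, 252.5, 124.7]
contact_force: [-6.7, -2.6, 18.2]
eef_pos: [447.1, 252.9, 124.5]
contact_force: [-13.7, -4.1, 38.7]
```

```bash
python3 -m crank '[[[0,0,0,0,0,-0.0008,1],[0,0,0,0,0,0,-1],[0,0,0,0,0,0,-1],[0,0,0,0,0,0,-1],[0,0,0,0,0,0,-1],[0,0,0,0,0,-0.03,-1],[0,0,0,0,0,-0.05,-1],[0,0,0,0,0,-0.05,-1],[0,0,0,-0.02,0,0,-1],[0,0,0,0,0,0,-1]]]'; python3 look.py l2; python3 - <<'E'
from h import *
cap('scene','s2.png');im=cv2.imread('pics/s2.png')
a=cv2.imread('pics/l2.png')
cv2.imwrite('pics/l2x.png',np.hstack([cv2.resize(im[150:270,300:420],(390,390)),cv2.resize(a[120:320,150:350],(390,390))]))
E
```

```text
t: 13.32
eef_pos: [426.7, 248.0, 254.1]
eef_rot: [[0.976, 0.218, 0.0], [0.218, -0.976, 0.0], [0.0, -0.0, -1.0]]
contact_force: [-0.0, -0.4, -0.3]
gripper_width: 1.001
gripper_force: 0.0
[427.3 248.  253.8] 13.375
```

View pics/l2x.png

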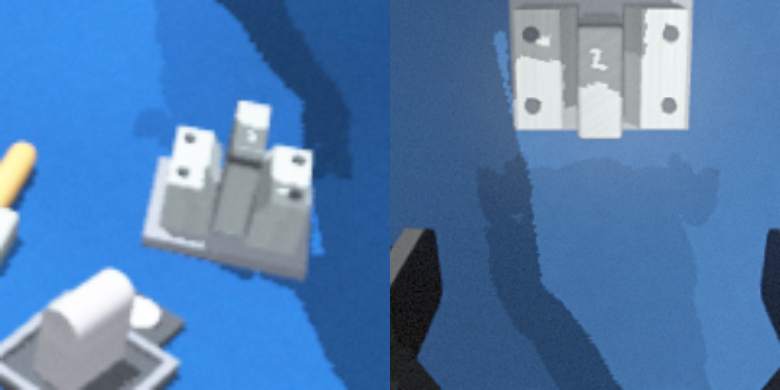

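The block is home and upright between the jaws. Now the ridge core.

```bash
python3 plan.py 622 218.3 230 -107.2
```

```text
cur [427.6 248.1 253.6] yaw -77.5 tilt [-0. -0. -1.] turn rad z 0.519 shift after turn [ 0.1945 -0.029   0.0236] rows>= 4.0 t 13.425
```

```bash
python3 -m crank '[[[0,0,0.173,0,0,0,-1],[0,0,0.173,0,0,0,-1],[0,0,0.173,0,0,0,-1],[0,0,0,0.049,-0.007,0,-1],[0,0,0,0.049,-0.007,0.008,-1],[0,0,0,0.049,-0.007,0.008,-1],[0,0,0,0.048,-0.007,0.008,-1],[0,0,0,0,0,0,-1],[0,0,0,0,0,0,-1]]]'|grep pos; python3 look.py r1
```

```text
eef_pos: [621.8, 217.2, 228.7]
[621.5 217.5 229.2] 14.6
```

View pics/r1b.png

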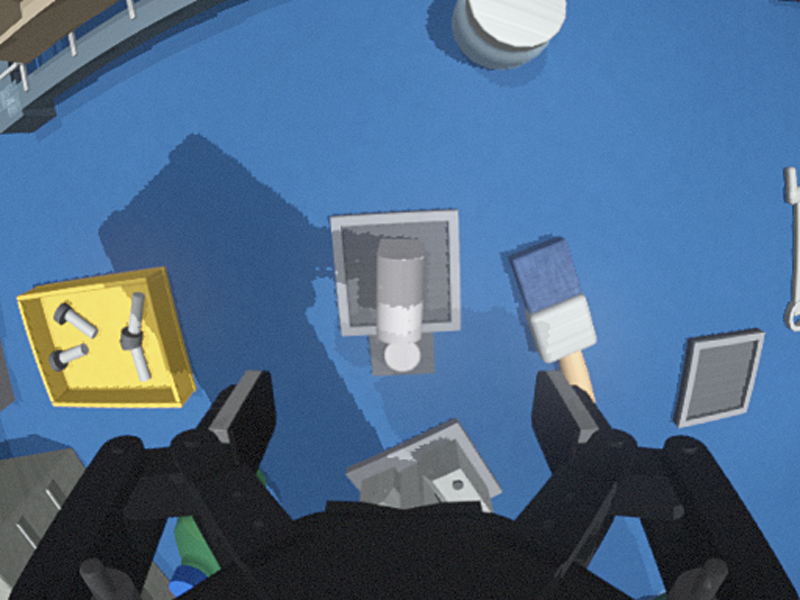

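The ridge core is at (400,290), aligned with the fingers, and its station spans (331,210)–(460,336).

```bash
python3 - <<'E'
from fit import *
print('st round');fit('r1',[(342,336),(331,218),(458,210),(460,329)],11,80,80)
print('ridge');fit('r1',[(423,337),(423,250),(377,250),(377,337)],50,48,26)
E
python3 plan.py 622 218.3 109 -107.2
```

```text
st round
[620.5 220.8] yaw -14.4 sides [80.2 80.  79.8 79.9] exp 80 80
ridge
[619.3 219.3] yaw -17.4 sides [51.7 51.7 26.8 25.3] exp 48 26
cur [621.5 217.5 229.2] yaw -107.2 tilt [-0.001 -0.    -1.   ] turn rad z 0.001 shift after turn [ 0.0003 -0.0009  0.1202] rows>= 2.4 t 14.6
```

```bash
python3 -m crank '[[[0,0,0,-0.0014,-0.0011,0.05,-1],[0,0,0,0,0,0.045,-1],[0,0,0,0,0,0.03,-1],[0,0,0,0,0,0.014,-1],[0,0,0,0,0,0,-1],[0,0,0,0,0,0,1],[0,0,0,0,0,0,1],[0,0,0,0,0,0,1],[0,0,0,0,0,0,1],[0,0,0,0,0,0,1]]]' 40;python3 -m crank '[[[0,0,0,0,0,0,1],[0,0,0,0,0,0,1],[0,0,0,0,0,-0.04,1],[0,0,0,0,0,-0.05,1],[0,0,0,0,0,-0.04,1],[0,0,0,0,0,0,1]]]'; python3 plan.py 454 -16.1 220 -101.3
```

```text
t: 15.85
eef_pos: [621.3, 218.7, 91.3]
eef_rot: [[0.955, -0.296, 0.001], [-0.296, -0.955, 0.0], [0.001, -0.001, -1.0]]
contact_force: [-2.6, 0.1, 7.3]
gripper_width: 0.299
gripper_force: 40.1
t: 16.6
eef_pos: [622.1, 218.9, 224.0]
eef_rot: [[0.955, -0.296, 0.005], [-0.296, -0.955, 0.002], [0.004, -0.003, -1.0]]
contact_force: [0.2, 1.1, -3.0]
gripper_width: 0.3
gripper_force: 40.2
cur [622.1 218.9 224. ] yaw -107.2 tilt [ 0.005  0.002 -1.   ] turn rad z -0.103 shift after turn [-0.1188  0.2634  0.004 ] rows>= 5.8 t 16.6
```

```bash
python3 -m crank '[[[0,0,-0.103,0,0,0,1],[0,0,0,-0.02,0.044,0,1],[0,0,0,-0.02,0.044,0,1],[0,0,0,-0.02,0.044,0,1],[0,0,0,-0.02,0.044,0,1],[0,0,0,-0.02,0.044,0,1],[0,0,0,-0.0188,0.0434,0,1],[0,0,0,0,0,0,1],[0,0,0,0,0,0,1]]]'|grep pos; python3 plan.py 454 -16.1 93 -101.3; python3 look.py p1
python3 - <<'E'
from h import *
a=cv2.imread('pics/p1.png'); cv2.imwrite('pics/p1x.png',cv2.resize(a[150:320,140:380],None,fx=3,fy=3,interpolation=cv2.INTER_CUBIC))
E
```

```text
eef_pos: [452.9, -16.2, 220.3]
cur [452.9 -16.2 220.3] yaw -101.3 tilt [-0.  0. -1.] turn rad z -0.0 shift after turn [ 0.0011 -0.0003  0.1273] rows>= 2.5 t 17.725
[453.1 -15.8 220.3] 17.775
```

View pics/p1x.png

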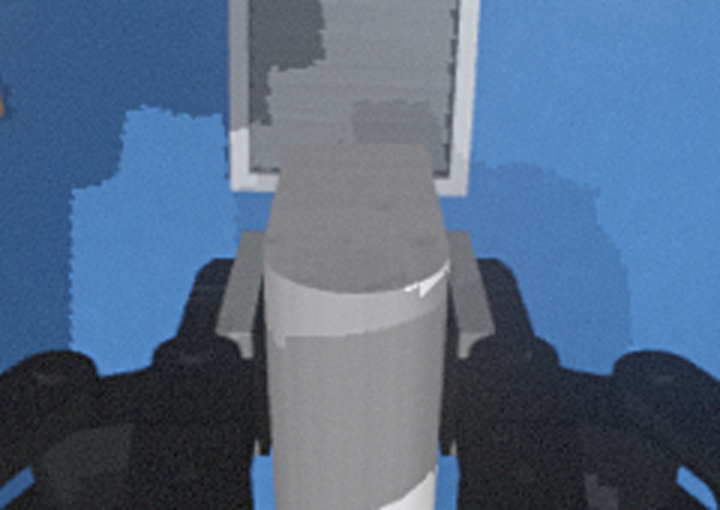

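The ridge core hangs straight and centred over the spare station (rim x 235–475).

```bash
python3 -m crank '[[[0,0,0,0.0008,0,0.05,1],[0,0,0,0,0,0.04,1],[0,0,0,0,0,0.025,1],[0,0,0,0,0,0.01,1],[0,0,0,0,0,0.002,1],[0,0,0,0,0,0,1],[0,0,0,0,0,0.001,1],[0,0,0,0,0,0,1]]]'|grep -E "pos|contact"; python3 -m crank '[[[0,0,0,0,0,0.001,1],[0,0,0,0,0,0,1]]]'|grep -E "pos|contact"
```

```text
eef_pos: [453.9, -16.6, 93.1]
contact_force: [-0.9, -0.2, -2.2]
eef_pos: [453.7, -16.6, 91.7]
contact_force: [-0.0, 0.8, -2.2]
```

```bash
python3 -m crank '[[[0,0,0,0,0,0.0007,1],[0,0,0,0,0,0,1]]]'|grep -E "pos|contact"; python3 -m crank '[[[0,0,0,0,0,0.0006,1],[0,0,0,0,0,0,1]]]'|grep -E "pos|contact"
```

```text
eef_pos: [453.7, -16.6, 91.3]
contact_force: [-3.4, -0.5, 8.5]
eef_pos: [453.8, -16.6, 91.2]
contact_force: [-8.6, -0.6, 28.0]
```

```bash
python3 -m crank '[[[0,0,0,0,0,-0.001,1],[0,0,0,0,0,0,-1],[0,0,0,0,0,0,-1],[0,0,0,0,0,0,-1],[0,0,0,0,0,0,-1],[0,0,0,0,0,-0.04,-1],[0,0,0,0,0,-0.05,-1],[0,0,0,0,0,-0.05,-1],[0,0,0,0,0,0,-1]]]'|grep pos;  python3 -m crank '[[[0,0,-0.18,0,0,0,-1],[0,0,-0.18,0,0,0,-1],[0,0,-0.18,0,0,0,-1],[0,0,-0.18,0,0,0,-1],[0,0,-0.18,0,0,0,-1],[0,0,-0.18,0,0,0,-1],[0,0,-0.18,0,0,0,-1],[0,0,-0.18,0,0,0,-1],[0,0,-0.18,0,0,0,-1],[0,0,-0.18,0,0,0,-1]]]'|grep pos; python3 -m crank '[[[0,0,-0.08,0,0,0,-1],[0,0,0,0,0,0,-1]]]'|grep pos; python3 plan.py 449.5 -256 230 7.5
```

```text
eef_pos: [455.0, -16.6, 234.6]
eef_pos: [453.3, -16.6, 230.5]
eef_pos: [453.4, -16.6, 230.7]
cur [453.4 -16.6 230.7] yaw 6.4 tilt [-0.001  0.    -1.   ] turn rad z -0.02 shift after turn [-0.2368 -0.0351  0.0007] rows>= 4.8 t 22.15
```

```bash
python3 -m crank '[[[0,0,-0.02,0,0,0,-1],[0,0,0,-0.0474,-0.007,0,-1],[0,0,0,-0.0474,-0.007,0,-1],[0,0,0,-0.0474,-0.007,0,-1],[0,0,0,-0.0474,-0.007,0,-1],[0,0,0,-0.0474,-0.007,0,-1],[0,0,0,0,0,0,-1],[0,0,0,0,0,0,-1]]]'|grep pos; python3 look.py c1
```

```text
eef_pos: [450.1, -255.7, 231.1]
[ 450.3 -255.2  231.2] 23.2
```

View pics/c1b.png

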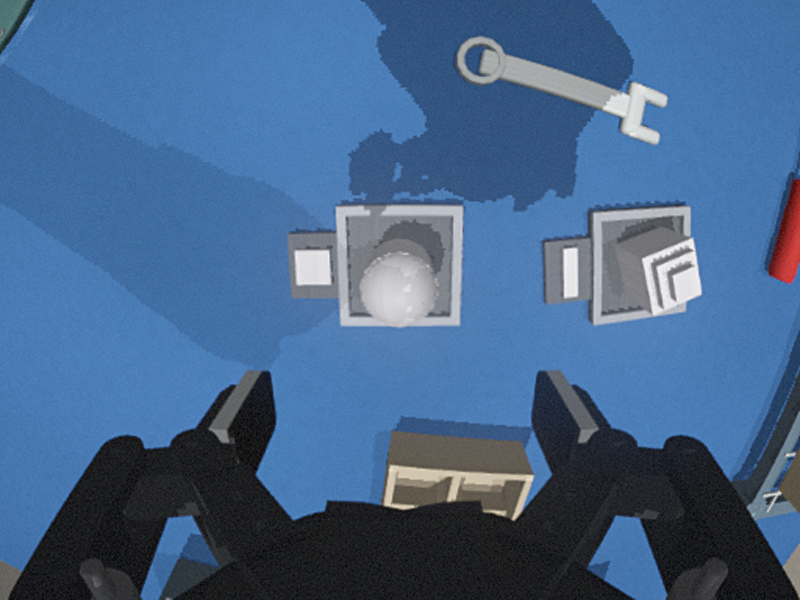

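The square-marked station is at (337–463, 206–325), and the round core's dome is centred near (399,290).

```bash
python3 - <<'E'
from fit import *
print('st sq');fit('c1',[(337,206),(463,206),(460,325),(341,325)],11,80,80)
print('round',pt('c1',399,290,52),pt('c1',361,290,50),pt('c1',438,290,50))
E
python3 plan.py 450 -255 92.5 7.5
```

```text
st sq
[ 448.5 -254.9] yaw 7.5 sides [79.5 80.4 80.2 80.1] exp 80 80
round [ 448.5 -257.7   52. ] [ 427.1 -261.1   50. ] [ 470.5 -255.4   50. ]
cur [ 450.3 -255.2  231.2] yaw 7.6 tilt [-0.  0. -1.] turn rad z 0.002 shift after turn [ 0.0003 -0.0003  0.1387] rows>= 2.8 t 23.2
```

```bash
python3 -m crank '[[[0,0,0,-0.0015,-0.0019,0.05,-1],[0,0,0,0,0,0.045,-1],[0,0,0,0,0,0.03,-1],[0,0,0,0,0,0.0145,-1],[0,0,0,0,0,0,-1],[0,0,0,0,0,0,1],[0,0,0,0,0,0,1],[0,0,0,0,0,0,1],[0,0,0,0,0,0,1],[0,0,0,0,0,0,1]]]' 40;python3 -m crank '[[[0,0,0,0,0,0,1],[0,0,0,0,0,0,1],[0,0,0,0,0,-0.04,1],[0,0,0,0,0,-0.05,1],[0,0,0,0,0,-0.05,1],[0,0,0,0,0,0,1]]]'; python3 plan.py 620.8 220.8 232 7.5
```

```text
t: 24.45
eef_pos: [448.9, -258.0, 92.9]
eef_rot: [[-0.132, 0.991, 0.001], [0.991, 0.132, -0.001], [-0.001, 0.001, -1.0]]
contact_force: [-1.9, 1.5, 12.2]
gripper_width: 0.499
gripper_force: 39.1
t: 25.2
eef_pos: [449.6, -258.5, 235.6]
eef_rot: [[-0.131, 0.991, 0.006], [0.991, 0.132, -0.003], [-0.003, 0.005, -1.0]]
contact_force: [0.1, -0.7, -3.2]
gripper_width: 0.506
gripper_force: 42.9
cur [ 449.6 -258.5  235.6] yaw 7.6 tilt [ 0.006 -0.003 -1.   ] turn rad z 0.001 shift after turn [0.4528 0.2323 0.0036] rows>= 10.2 t 25.2
```

```bash
python3 -m crank '[[[0,0,0,0.0412,0.0211,0,1],[0,0,0,0.0412,0.0211,0,1],[0,0,0,0.0412,0.0211,0,1],[0,0,0,0.0412,0.0211,0,1],[0,0,0,0.0412,0.0211,0,1],[0,0,0,0.0412,0.0211,0,1],[0,0,0,0.0412,0.0211,0,1],[0,0,0,0.0412,0.0211,0,1],[0,0,0,0.0412,0.0211,0,1],[0,0,0,0.0412,0.0211,0,1]]]'|grep pos;python3 -m crank '[[[0,0,0,0.0408,0.0211,0,1],[0,0,0,0,0,0,1],[0,0,0,0,0,0,1]]]'|grep pos; python3 plan.py 620.8 220.8 93 7.5;python3 look.py c2
python3 - <<'E'
from h import *
a=cv2.imread('pics/c2.png'); cv2.imwrite('pics/c2x.png',cv2.resize(a[130:320,140:380],None,fx=3,fy=3,interpolation=cv2.INTER_CUBIC))
E
```

```text
eef_pos: [603.3, 179.6, 230.6]
eef_pos: [618.5, 220.9, 230.6]
cur [618.5 220.9 230.6] yaw 7.6 tilt [-0.002 -0.001 -1.   ] turn rad z 0.001 shift after turn [-0.0004  0.0022  0.1376] rows>= 2.8 t 26.825
[618.7 220.4 231. ] 26.875
```

View pics/c2x.png

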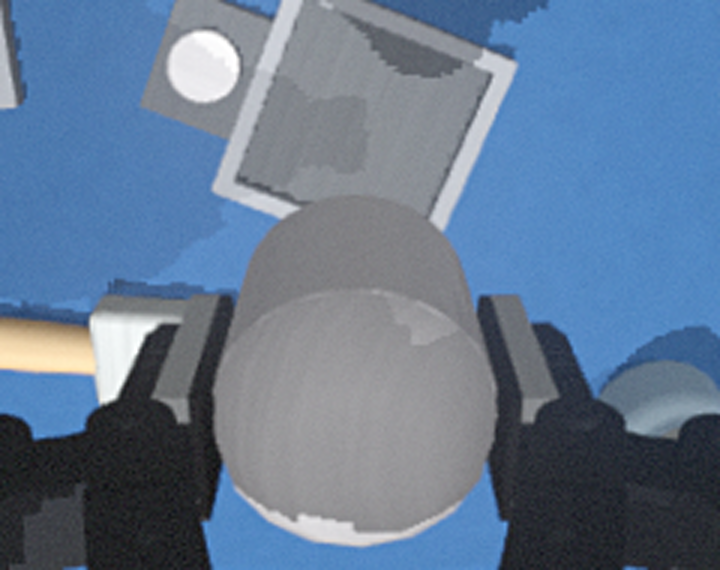

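```bash
python3 - <<'E'
from fit import *
for z in (186,191): print(pt('c2',258.5,269,z,1))
E
python3 -m crank '[[[0,0,0,0,0.002,0.05,1],[0,0,0,0,0,0.045,1],[0,0,0,0,0,0.025,1],[0,0,0,0,0,0.014,1],[0,0,0,0,0,0,1],[0,0,0,0,0,0.0015,1],[0,0,0,0,0,0,1]]]'|grep -E "pos|contact"
```

```text
[619.5 220.4 186. ]
[619.1 223.7 191. ]
eef_pos: [621.3, 221.9, 97.3]
contact_force: [0.4, 0.2, -3.8]
```

```bash
python3 -m crank '[[[0,0,0,-0.001,0,0.002,1],[0,0,0,0,0,0.001,1],[0,0,0,0,0,0,1]]]'|grep -E "pos|contact"; for i in 1; do python3 -m crank '[[[0,0,0,0,0,0.0007,1],[0,0,0,0,0,0.0004,1],[0,0,0,0,0,0,1]]]'|grep -E "pos|contact"; python3 -m crank '[[[0,0,0,0,0,0.0007,1],[0,0,0,0,0,0,1]]]'|grep -E "pos|contact";done
```

```text
eef_pos: [621.1, 220.8, 93.3]
contact_force: [0.0, -0.7, -1.9]
eef_pos: [621.1, 220.9, 93.0]
contact_force: [-5.2, -1.7, 9.7]
eef_pos: [621.2, 220.9, 92.9]
contact_force: [-9.9, -3.8, 20.4]
```

Touching the floor. Release, rise, then go to the square core.

```bash
python3 -m crank '[[[0,0,0,0,0,-0.0008,1],[0,0,0,0,0,0,-1],[0,0,0,0,0,0,-1],[0,0,0,0,0,0,-1],[0,0,0,0,0,0,-1],[0,0,0,0,0,-0.04,-1],[0,0,0,0,0,-0.05,-1],[0,0,0,0,0,-0.05,-1],[0,0,0,0,0,0,-1]]]'|grep pos; python3 look.py c3; python3 plan.py 621.8 -228 232 28.5
python3 - <<'E'
from h import *
a=cv2.imread('pics/c3.png'); cv2.imwrite('pics/c3x.png',cv2.resize(a[100:260,160:360],None,fx=3,fy=3,interpolation=cv2.INTER_CUBIC))
E
```

```text
eef_pos: [622.5, 221.4, 236.6]
[621.6 221.  234.1] 29.925
cur [621.6 221.  234.1] yaw 7.6 tilt [ 0.003  0.001 -1.   ] turn rad z -0.365 shift after turn [-0.3947 -0.2141  0.0021] rows>= 9.0 t 29.925
```

View pics/c3x.png

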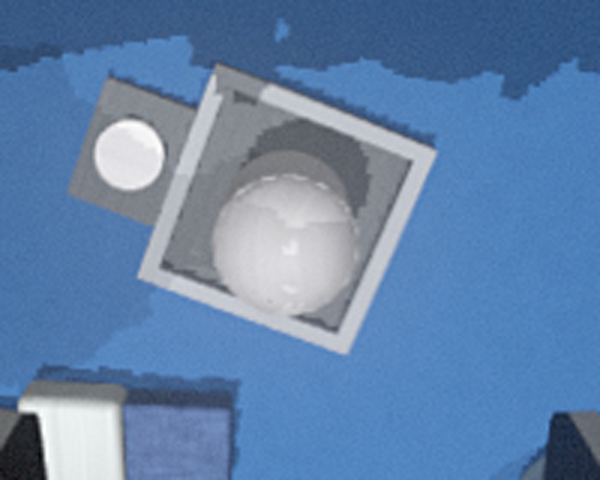

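The round core stands in its disc-marked station, with the dome at (286,245) and the frame corners from (218,65) to (347,352). I'll check its centring numerically, then move on.

```bash
python3 - <<'E'
from fit import *
f=lambda l:[(160+u/3,100+v/3) for u,v in l]
fit('c3',f([(218,65),(436,150),(347,352),(138,277)]),11,80,80,1)
print([pt('c3',*f([(286,245)])[0],z,1) for z in (48,52)], pt('c3',*f([(290,172)])[0],48,1))
E
python3 -m crank '[[[0,0,-0.1825,0,0,0,-1],[0,0,-0.1825,0,0,0,-1],[0,0,0,-0.0493,-0.0267,0,-1],[0,0,0,-0.0493,-0.0267,0,-1],[0,0,0,-0.0493,-0.0267,0,-1],[0,0,0,-0.0493,-0.0267,0,-1],[0,0,0,-0.0493,-0.0267,0,-1],[0,0,0,-0.0493,-0.0267,0,-1],[0,0,0,-0.0493,-0.0267,0,-1],[0,0,0,-0.0493,-0.0267,0,-1]]]'|grep pos; python3 -m crank '[[[0,0,0,0,0,0,-1],[0,0,0,0,0,0,-1]]]'|grep pos; python3 look.py q1
python3 - <<'E'
from h import *
a=cv2.imread('pics/q1.png'); cv2.imwrite('pics/q1x.png',cv2.resize(a[100:260,160:360],None,fx=3,fy=3,interpolation=cv2.INTER_CUBIC))
E
```

```text
[621.4 220.5] yaw -13.7 sides [78.9 79.7 79.8 79.5] exp 80 80
[array([622. , 220.4,  48. ]), array([621.9, 221.5,  52. ])] [620.3 242.9  48. ]
eef_pos: [620.7, -229.4, 230.9]
eef_pos: [621.1, -227.2, 231.0]
[ 621.3 -226.5  231.4] 31.475
```

View pics/q1x.png

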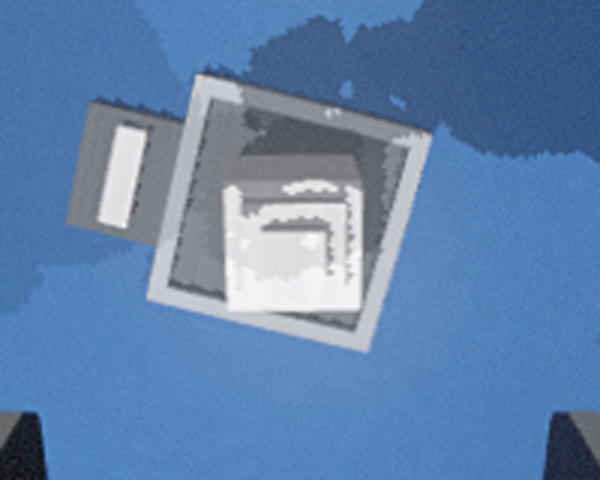

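The square core is aligned with the gripper, its shoulder spanning (226,180)–(362,312); the bar-marked frame runs from (195,75) to (368,352).

```bash
python3 - <<'E'
from fit import *
f=lambda l:[(160+u/3,100+v/3) for u,v in l]
fit('q1',f([(195,75),(432,133),(368,352),(149,299)]),11,80,80,1)
fit('q1',f([(226,183),(360,179),(362,310),(229,313)]),48,40,40,1)
E
python3 plan.py 621.3 -228 92.5 28
```

```text
[ 619.1 -229.2] yaw 14.3 sides [80.5 79.5 79.7 80.7] exp 80 80
[ 621.4 -227.3] yaw 30.0 sides [39.1 40.5 40.4 40.7] exp 40 40
cur [ 621.3 -226.5  231.4] yaw 28.5 tilt [-0.001  0.001 -1.   ] turn rad z 0.01 shift after turn [-0.0013 -0.0008  0.1389] rows>= 2.8 t 31.475
```

```bash
python3 -m crank '[[[0,0,-0.01,0,0,0,-1],[0,0,0,-0.0009,-0.0005,0.05,-1],[0,0,0,0,0,0.045,-1],[0,0,0,0,0,0.03,-1],[0,0,0,0,0,0.0145,-1],[0,0,0,0,0,0,-1],[0,0,0,0,0,0,1],[0,0,0,0,0,0,1],[0,0,0,0,0,0,1],[0,0,0,0,0,0,1]]]' 40;python3 -m crank '[[[0,0,0,0,0,0,1],[0,0,0,0,0,0,1],[0,0,0,0,0,0,1],[0,0,0,0,0,-0.04,1],[0,0,0,0,0,-0.05,1],[0,0,0,0,0,-0.05,1],[0,0,0,0,0,0,1],[0,0,0,0,0,0,1]]]'; python3 plan.py 448.5 -254.9 232 7.5
```

```text
t: 32.72
eef_pos: [621.8, -228.9, 94.0]
eef_rot: [[-0.486, 0.874, 0.001], [0.874, 0.486, -0.0], [-0.001, 0.001, -1.0]]
contact_force: [-1.7, 0.7, 6.3]
gripper_width: 0.459
gripper_force: 40.8
t: 33.72
eef_pos: [621.0, -228.6, 232.4]
eef_rot: [[-0.486, 0.874, -0.001], [0.874, 0.486, 0.0], [0.0, -0.0, -1.0]]
contact_force: [-0.1, 0.4, -2.9]
gripper_width: 0.463
gripper_force: 41.4
cur [ 621.  -228.6  232.4] yaw 29.1 tilt [-0.001  0.    -1.   ] turn rad z 0.376 shift after turn [-0.0035 -0.1745  0.0004] rows>= 3.5 t 33.725
```

```bash
python3 -m crank '[[[0,0,0.188,0,0,0,1],[0,0,0.188,0,0,0,1],[0,0,0,-0.0009,-0.0436,0,1],[0,0,0,-0.0009,-0.0436,0,1],[0,0,0,-0.0009,-0.0436,0,1],[0,0,0,-0.0018,-0.0437,0,1],[0,0,0,0,0,0,1],[0,0,0,0,0,0,1],[0,0,0,0,0,0,1]]]'|grep pos;python3 plan.py 448.5 -255.9 96 7.5
```

```text
eef_pos: [449.6, -255.8, 232.3]
cur [ 449.6 -255.8  232.3] yaw 7.6 tilt [-0.001  0.    -1.   ] turn rad z 0.002 shift after turn [ 0.     -0.0011  0.1363] rows>= 2.7 t 34.85
```

```bash
python3 -m crank '[[[0,0,0,0,-0.0009,0.05,1],[0,0,0,0,0,0.045,1],[0,0,0,0,0,0.03,1],[0,0,0,0,0,0.011,1],[0,0,0,0,0,0,1],[0,0,0,0,0,0,1]]]'|grep -E "pos|contact"; python3 -m crank '[[[0,0,0,0,0,0.0015,1],[0,0,0,0,0,0,1],[0,0,0,0,0,0,1]]]'|grep -E "pos|contact"
```

```text
eef_pos: [448.7, -256.5, 98.0]
contact_force: [0.5, 0.2, -1.8]
eef_pos: [448.2, -256.3, 95.6]
contact_force: [0.3, -0.3, -0.9]
```

```bash
python3 -m crank '[[[0,0,0,0.0004,0,0.001,1],[0,0,0,0,0,0,1],[0,0,0,0,0,0,1]]]'|grep -E "pos|contact"; python3 -m crank '[[[0,0,0,0,0,0.001,1],[0,0,0,0,0,0,1]]]'|grep -E "pos|contact"; python3 -m crank '[[[0,0,0,0,0,0.0006,1],[0,0,0,0,0,0,1]]]'|grep -E "pos|contact"
```

```text
eef_pos: [448.0, -255.9, 94.4]
contact_force: [0.2, -0.3, -1.2]
eef_pos: [448.1, -255.9, 93.9]
contact_force: [-4.2, 3.0, 12.6]
eef_pos: [448.1, -255.9, 93.9]
contact_force: [-7.7, 5.0, 27.0]
```

```bash
python3 -m crank '[[[0,0,0,0,0,-0.0008,1],[0,0,0,0,0,0,-1],[0,0,0,0,0,0,-1],[0,0,0,0,0,0,-1],[0,0,0,0,0,0,-1],[0,0,0,0,0,-0.04,-1],[0,0,0,0,0,-0.05,-1],[0,0,0,0,0,-0.05,-1],[0,0,0,0,0,0,-1],[0,0,0,0,0,0,-1]]]'|grep pos; python3 look.py q2
python3 - <<'E'
from h import *
import pickle
from fit import fit
P=pickle.load(open('q2.pkl','rb')); im=cv2.imread('pics/q2.png').astype(int)
u,v=proj('wrist',[448.5,-254.9,48],P).astype(int); print(u,v)
g=im.mean(2); 
for r in range(v-40,v+42,4): print(r,' '.join('%3d'%x for x in g[r,u-44:u+45:4]))
print([ (np.round(d['box'],1).tolist(),d['confidence']) for n in ('core_square','station_square') for d in robot.recognise('wrist',n)[:1]])
E
python3 plan.py 453.8 -16.6 232 78.7
```

```text
eef_pos: [447.9, -255.8, 233.3]
[ 447.7 -255.7  232.8] 38.15
258 180
140 132 199 198 137 137 136 135 139  99 101 105 101 100  99 103 102 100 104 131 117 195 149 131
144 129 200 199 140 137 139 138 128 103 106 102 105 106 109 101 104 103 101 125 116 196 122 131
148  90 184 199 141 136 141 136  98 105 104 105 108 106 102 101 107 104 112 138 128 193 134 131
152 126 185 198 138 127 130 121 126 127 129 129 130 125 127 132 127 131 107 130 125 195 134 136
156 127 163 199 143 133 130 132 129 134 132 138 135 136 133 132 134 129 108 139 121 196 119 138
160  96 153 181 108 133 133 240 240 241 242 174 184 222 241 241 180 239 111 140 123 194 135 133
164 124 158 183 128 131 132 240 148 152 154 149 150 153 151 144 150 241 111 140 120 195 137 132
168 107 152 185 109 130 131 226 227 237 216 239 236 240 217 233 239 239 112 142 119 198 133 130
172 120 145 185 110 135 131 225 224 226 119 130 125 129 124 203 241 222 110 142 118 195 134 133
176 128 142 184 127 129 131 225 224 225 225 226 223 238 240 205 222 222 109 144 125 197 128 134
180 148 138 183 101 133 130 225 224 225 223 223 226 220 222 151 222 222
[... 500 characters left out ...]
 135
204 132 130 198 201 201 198 199 199 198 200 198 199 199 197 196 194 192 194 195 194 196 130 133
208 133 131 136 133 134 140 139 138 140 137 139 138 137 140 141 138 131 137 135 134 133 135 128
212 128 130 130 134 134 134 134 134 135 134 137 136 137 138 133 135 133 131 133 134 133 133 133
216 129 129 131 129 132 134 132 132 133 136 131 135 133 131 134 130 133 134 133 131 129 128 133
220 128 124 128 126 134 131 128 127 129 130 127 134 131 130 131 128 126 131 132 132 127 130 128
[([236.5, 150.3, 282.7, 201.1], 0.9), ([185.5, 130.7, 296.4, 208.6], 0.64)]
cur [ 447.7 -255.7  232.5] yaw 7.6 tilt [-0.002  0.001 -1.   ] turn rad z -1.242 shift after turn [0.0408 0.2356 0.0005] rows>= 4.8 t 38.25
```

The square core's shoulder spans columns 237–280 and rows 158–201, so its centre is about (258.5,180). The predicted station centre is (258,180), so it is centred. Now the ridge core.

```bash
python3 -m crank '[[[0,0,-0.1774,0,0,0,-1],[0,0,-0.1774,0,0,0,-1],[0,0,-0.1774,0,0,0,-1],[0,0,-0.1774,0,0,0,-1],[0,0,-0.1774,0,0,0,-1],[0,0,-0.1774,0,0,0,-1],[0,0,-0.1774,0,0,0,-1],[0,0,0,0,0,0,-1]]]'|grep pos;  python3 -m crank '[[[0,0,0,0.0082,0.0471,0,-1],[0,0,0,0.0082,0.0471,0,-1],[0,0,0,0.0082,0.0471,0,-1],[0,0,0,0.0082,0.0471,0,-1],[0,0,0,0.0082,0.0471,0,-1],[0,0,0,0,0,0,-1],[0,0,0,0,0,0,-1]]]'|grep pos; python3 plan.py 453.8 -16.6 92 78.7; python3 look.py g1; python3 - <<'E'
from h import *
import pickle
P=pickle.load(open('g1.pkl','rb')); im=cv2.imread('pics/g1.png').astype(int)
u,v=proj('wrist',[453.8,-16.6,50],P).astype(int); print(u,v)
g=im.mean(2)
for r in range(v-32,v+36,4): print(r,' '.join('%3d'%x for x in g[r,u-32:u+33:4]))
E
```

```text
eef_pos: [447.8, -255.9, 232.8]
eef_pos: [453.9, -17.3, 233.3]
cur [453.9 -17.3 233.3] yaw 78.5 tilt [-0.001 -0.    -1.   ] turn rad z -0.003 shift after turn [0.0002 0.0007 0.1413] rows>= 2.8 t 40.125
[453.8 -17.8 233.3] 40.175
259 181
149 121 134 133 135 120 121 125 130 128 125 124 127 101 100 103 134 131
153 117 136 131 134 123 122 129 125 127 129 130 124 100 101  98 136 135
157 117 137 135 135 115 199 216 223 221 208 202 172 102 107 102 132 137
161 115 134 135 135 122 194 211 219 235 224 210 181 104 102 102 138 136
165 125 131 138 133 118 205 227 234 236 223 209 184 100 102  93 136 131
169 117 135 140 139 125 204 227 233 233 226 209 180 106 104 102 138 136
173 134 137 139 139 128 206 227 234 236 224 207 179 103 100  98 135  89
177 134 138 136 135 119 206 226 233 235 223 208 180 104 104 102 102  99
181 137 135 136 136 130 205 226 231 234 224 207 178 100 104 102 100  99
185 130 134 140 137 142 147 166 176 237 224 208 174 103 105 106 138  94
189 130 136 135 136 139 149 167 170 177 170 164 151  98 100 102 101  98
193 132 134 134 136 139 145 164 170 178 174 164 153 103  99 105  99  92
197 129 138 135 136 138 149 166 170 177 172 165 152  96 102  97 100  94
201 148 125 113 115 118 149 163 171 178 171 165 152 100  89 104  93 101
205 196 197 196 197 195 145 164 170 177 170 164 145 196 194 193 195 193
209 135 133 132 131 133 135 163 169 177 173 163 134 136 135 134 140 135
213 136 133 130 133 130 137 137 134 133 137 135 135 133 132 139 128 132
```

The ridge core spans columns 246–273 and rows 155–210, where expected. Grasp it.

```bash
python3 -m crank '[[[0,0,0,-0.0005,0.0005,0.05,-1],[0,0,0,0,0,0.045,-1],[0,0,0,0,0,0.03,-1],[0,0,0,0,0,0.0155,-1],[0,0,0,0,0,0,-1],[0,0,0,0,0,0,1],[0,0,0,0,0,0,1],[0,0,0,0,0,0,1],[0,0,0,0,0,0,1],[0,0,0,0,0,0,1]]]' 40;python3 -m crank '[[[0,0,0,0,0,0,1],[0,0,0,0,0,0,1],[0,0,0,0,0,0,1],[0,0,0,0,0,-0.04,1],[0,0,0,0,0,-0.05,1],[0,0,0,0,0,-0.05,1],[0,0,0,0,0,0,1],[0,0,0,0,0,0,1]]]'; python3 plan.py 618.9 -228.9 232 14
```

```text
t: 41.42
eef_pos: [454.7, -16.6, 93.7]
eef_rot: [[-0.981, 0.196, 0.001], [0.196, 0.981, -0.0], [-0.001, -0.0, -1.0]]
contact_force: [-2.1, -1.1, 11.1]
gripper_width: 0.298
gripper_force: 38.9
t: 42.42
eef_pos: [454.1, -16.7, 232.5]
eef_rot: [[-0.981, 0.196, -0.001], [0.196, 0.981, -0.0], [0.001, -0.0, -1.0]]
contact_force: [-0.6, 0.3, -3.1]
gripper_width: 0.298
gripper_force: 41.1
cur [454.1 -16.7 232.5] yaw 78.7 tilt [-0.001 -0.    -1.   ] turn rad z 1.129 shift after turn [-0.2458  0.1086  0.0005] rows>= 5.4 t 42.425
```

```bash
python3 -m crank '[[[0,0,0.1613,0,0,0,1],[0,0,0.1613,0,0,0,1],[0,0,0.1613,0,0,0,1],[0,0,0.1613,0,0,0,1],[0,0,0.1613,0,0,0,1],[0,0,0.1613,0,0,0,1],[0,0,0.1613,0,0,0,1],[0,0,0,0,0,0,1]]]'|grep pos;  python3 -m crank '[[[0,0,0,-0.0408,0.0181,0,1],[0,0,0,-0.0408,0.0181,0,1],[0,0,0,-0.0408,0.0181,0,1],[0,0,0,-0.0408,0.0181,0,1],[0,0,0,-0.0408,0.0181,0,1],[0,0,0,-0.0408,0.0181,0,1],[0,0,0,0,0,0,1],[0,0,0,0,0,0,1],[0,0,0,0,0,0,1]]]'|grep pos; python3 plan.py 618.7 -227.9 96 14
```

```text
eef_pos: [453.9, -16.4, 231.7]
eef_pos: [618.9, -226.7, 232.8]
cur [ 618.9 -226.7  232.8] yaw 14.2 tilt [-0.001  0.    -1.   ] turn rad z 0.003 shift after turn [-0.0011 -0.0005  0.1368] rows>= 2.7 t 44.55
```

```bash
python3 -m crank '[[[0,0,0,-0.0011,-0.0005,0.05,1],[0,0,0,0,0,0.045,1],[0,0,0,0,0,0.03,1],[0,0,0,0,0,0.011,1],[0,0,0,0,0,0,1],[0,0,0,0,0,0,1]]]'|grep -E "pos|contact"; python3 -m crank '[[[0,0,0,0,0,0.0015,1],[0,0,0,0,0,0.001,1],[0,0,0,0,0,0,1]]]'|grep -E "pos|contact"; python3 -m crank '[[[0,0,0,0,0,0.0007,1],[0,0,0,0,0,0,1]]]'|grep -E "pos|contact"
```

```text
eef_pos: [619.7, -229.0, 98.6]
contact_force: [-0.0, -0.5, -3.0]
eef_pos: [619.0, -228.9, 94.7]
contact_force: [-0.6, -0.1, -2.1]
eef_pos: [619.0, -228.9, 93.8]
contact_force: [-0.9, -0.1, -1.2]
```

```bash
python3 -m crank '[[[0,0,0,0.0007,0,0.0005,1],[0,0,0,0,0,0,1]]]'|grep -E "pos|contact"; python3 -m crank '[[[0,0,0,0,0,0.0005,1],[0,0,0,0,0,0,1]]]'|grep -E "pos|contact"
```

```text
eef_pos: [618.9, -228.7, 93.8]
contact_force: [-0.8, -3.2, 3.7]
eef_pos: [618.9, -228.8, 93.7]
contact_force: [-4.0, -2.1, 11.4]
```

```bash
python3 -m crank '[[[0,0,0,0,0,0,-1],[0,0,0,0,0,0,-1],[0,0,0,0,0,0,-1],[0,0,0,0,0,0,-1],[0,0,0,0,0,-0.04,-1],[0,0,0,0,0,-0.05,-1],[0,0,0,0,0,-0.05,-1],[0,0,0,0,0,0,-1],[0,0,0,0,0,0,-1]]]'|grep pos; python3 look.py g2; python3 - <<'E'
from h import *
import pickle
P=pickle.load(open('g2.pkl','rb')); im=cv2.imread('pics/g2.png').astype(int)
u,v=proj('wrist',[618.9,-229,50],P).astype(int); print(u,v)
g=im.mean(2)
for r in range(v-36,v+44,4): print(r,' '.join('%3d'%x for x in g[r,u-44:u+45,][::4]))
N=['core_round','core_square','core_ridge','safety_block','station_round','station_square','station_bar','loader_gap']
for c in ('scene','side'):
    robot.capture(c)
    for n in N: print(c,n,[(np.round(d['box']).tolist(),round(d['confidence'],2)) for d in robot.recognise(c,n)[:1]])
    for n,X in dict(round=(621.4,220.6,30),square=(448.5,-254.9,30),ridge=(618.9,-229,30),block=(447,252,50)).items(): print(n,np.round(proj(c,X)))
E
```

```text
eef_pos: [618.6, -228.1, 232.4]
[ 618.4 -228.   231.8] 47.6
257 183
147 120 150 203 134 141 135 124 125 127 116 123 123 121 125 122  96  94 140 135 123 199 176 130
151 119 143 186 124 127 130 124 123 121 120 124 119 125 125 123 109 100 129 135 127 197 154 132
155 124 142 184  94 127 127 128 127 156 130 122 117 119 123 126 133  98 139 137 125 196 157 134
159 126 144 184 125 127 128 123 125 185 216 230 239 234 218 201 137  96 129 137 132 198 145 131
163 123 143 184  97 131 128 126 126 178 217 230 236 232 218 202 136  94 141 139 122 195 151 134
167 129 137 184 124 124 126 129 127 179 203 214 220 232 219 184 122  98 143 136 131 197 138 134
171 127 133 184  99 129 130 123 127 177 205 214 220 211 199 182 120 107 132 140 121 198 127 133
175 127 129 185  92 128 129 125 124 179 204 216 219 209 199 182 116  92 142 135 129 197 146 136
179 126 129 184 109 126 127 129 128 177 204 215 219 210 199 182 113 100 140 139 124 198 139 132
183 127 130 182 104 130 134 130 131 178 205 215 221 210 201 185 124 129 138 141 121 196 137 134
187 127 132 199 117 137 137 126 127 178 204 215 220 209 201 184 121 141 
[... 1242 characters left out ...]
ation_bar [([116.0, 165.0, 165.0, 200.0], 0.79)]
scene loader_gap [([346.0, 187.0, 397.0, 232.0], 0.7)]
round [325. 254.]
square [176. 139.]
ridge [138. 176.]
block [374. 199.]
side core_round [([139.0, 237.0, 168.0, 271.0], 0.73)]
side core_square [([338.0, 131.0, 357.0, 159.0], 0.72)]
side core_ridge [([274.0, 112.0, 291.0, 145.0], 0.95)]
side safety_block [([202.0, 289.0, 238.0, 326.0], 0.85)]
side station_round [([127.0, 234.0, 189.0, 294.0], 0.76)]
side station_square [([324.0, 138.0, 379.0, 171.0], 0.76)]
side station_bar [([265.0, 124.0, 313.0, 149.0], 0.64)]
side loader_gap [([186.0, 282.0, 259.0, 367.0], 0.58)]
round [153. 251.]
square [351. 145.]
ridge [282. 128.]
block [219. 308.]
```

All three cores are upright and within about 1–2 mm of centre, and the block is home. Handing in.

```bash
python3 -c "
from bench import robot
print(robot.job_done())"
```

```text
the job is handed in; nothing more can be done
None
```

The job is handed in: the safety block was pushed home first and left in the gap, then all three cores were set upright in their own stations, centred to within about 1–2 mm by the camera measurements.

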